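# Counter-hold the bolt behind the bracket

## Robot

A 7-joint arm with a two-finger parallel gripper is mounted at the origin on the work surface. World frame = base frame: x ahead of the robot, y to its left, z up, the work surface at z = 0. Lengths are in m, angles in rad, forces in N, time in s.
With the tool pointing down it reaches from about 0.425 to 0.825 m from the base axis. Payload 3.6 kg.
Tool frame: the origin (TCP) lies where the fingers leave the gripper's body, on its centre line; the fingertips stand 73 mm ahead of it and the grasp point (between the pads) lies 54 mm ahead of it; z points along the fingers, y is the line along which they close (so a half turn about z gives the same grasp; the last joint's range is limited). The gripper opens to 85 mm and grips with 20 to 120 N. Pads are 22 mm wide; open, the fingers measure 114 mm over their backs; the gripper's body (76 mm by 85 mm) begins 54 mm behind the grasp point. The pads swing forward as they close: fully open they stand 13 mm farther back than shut.
Start: joints at [1.185, 0.615, -0.013, 1.423, 0.008, 1.103, -0.04], TCP at [0.229, -0.608, 0.304] pointing down, gripper open.
Joint ranges: [-3.12, 3.12], [-0.3, 2.06], [-1.34, 1.32], [0.26, 2.42], [-1.36, 4.5], [0.01, 1.98], [-2.84, 2.84]. Speed limits (rad/s): [2.79, 2.79, 3.14, 3.14, 3.14, 3.14, 3.14].

## Interface

Orientations are given as a unit quaternion [x, y, z, w].
In Python, from station import arm, snapshot, camera_info, ticket gives the robot as it stands. Calls block until the motion is done:
- arm.movep(position, orientation): joint-space move of the TCP to a pose.
- arm.line_to(position, velocity=0.15, ori=None): straight line of the TCP; ori=None keeps the orientation; velocity is the mean speed in m/s.
- arm.move_j(angles): joint-space move.
- arm.move_gripper(opening, effort=None): opening from 0.0 (shut) to 1.0 (fully open); effort is the grip in N (None keeps the last); returns when the fingers have stopped.
- arm.pause(seconds).
- arm.ik(position, orientation): joint angles nearest the present ones, or None.
- snapshot(name): name is "scene" or "top" or "wrist"; returns the picture (480x640x3 uint8, blue, green, red); there is no depth.
- camera_info(name): a dict with "fx", "fy", "cx", "cy" (pixels), "R" (3x3) and "t" (3): a world point X has camera coordinates R X + t; the wrist camera has in their place "T_tool_cam" (4x4, takes a point from camera to tool coordinates, whose origin is the TCP and whose axes are the flange's). Camera axes: x right, y down, z forward; pixel columns grow to the right and rows downward; lengths in m; the calibration is good to about 2 mm. The wrist camera is an equidistant fisheye: a pixel r from the principal point sees the ray r / f radians off the axis. A picture is of the moment at which its call begins: read the wrist's pose just before it. camera_info takes no time and is no camera call.
A pose or a line that the arm cannot do raises arm.MotionError and nothing moves.
- ticket.finish_job(): hands the job in; it is judged then, once.
Readings, each from a call of its own:
- arm.read_time(): time.
- arm.read_joint_positions(): joint angles.
- arm.read_dq(): joint speeds.
- arm.read_effort(): joint torques, N m.
- arm.read_tool_pos(): TCP position.
- arm.read_eef_rot(): TCP orientation.
- arm.read_ft_force(): force on the tool from outside, world axes, zero at the start.
- arm.read_wrist_torque(): the same for the moment, N m.
- arm.read_opening(): opening from 0.0 (shut) to 1.0 (fully open).
- arm.read_finger_force(): force on a finger pad.
Only numpy, scipy, OpenCV 4.12 (cv2) and the standard library are available. Lean on these libraries where they do the work, as an engineer would, in place of code of your own. Each camera call takes 0.05 s, during which the arm holds its last target. There are 200 camera calls.

## Task

Hang the weight with the eye on the peg of the steel stand's crank, so that its pull turns the nut and bolt slowly round. Then, before the crank sinks down to its stop, reach from above into the narrow gap behind the bracket, grip the bolt's hex head between the fingers and keep it from turning; finish while still holding the head like this, touching neither crank nor weight. Leave the other things on the bench where they are.

Things in the scene. Friction and masses are not known exactly. Their poses are not given: they have to be found in the camera images.
- weight_eye (a point): Centre of the eye of the loose steel weight (0.4 to 0.55 kg) standing on the bench: a cylinder 48 mm across, 30 mm high, on it an upright plate 50 mm wide (own y), 10 mm thick (own x), its top at 90 mm, with a round 28 mm hole along own x. This point is the hole's centre, 66 mm above the underside, 24 mm below the plate's top. z is up.
- weight_grip (a point): Good place to grip the same weight: centre of the upright plate, 58 mm above the weight's underside, 8 mm below the hole's centre; the plate's two parallel narrow sides lie 25 mm either way along own y.
- weight: The same loose weight; origin at the centre of its underside.
- stand: Fixed steel stand, base 130 x 140 x 12 mm; origin on the bench under the front bracket; x = robot's side to back, y left, z up. Bracket: x -4 to 4 mm, 90 mm wide, top at 195 mm. Backing plate: x 46 to 54 mm, 90 mm wide, top at 160 mm. The 42 mm gap between is open above and at the sides down to 62 mm. Bolt along x at y 0, 160 mm up: head in the gap, nut and crank in front of the bracket.
- bolt_head (a point): Centre of the bolt's hex head in the gap behind the bracket, midway between bracket and backing plate: 24 mm across flats, 28 mm across corners, 20 mm long along the bolt. Axes: x along the bolt to the back, parallel to the stand's x; it turns about x with the bolt. Two opposite flats are level when the joint reads 0.
- head: The same hex bolt head; origin at its centre.
- crank: Flat crank arm fixed on the nut in front of the bracket, 18 mm wide, reaching to the stand's left (+y), with a peg at its end. Origin on the bolt's axis in the middle of the bracket; it turns with the bolt. Arm face at x -22 mm.
- peg (a point): Middle of the peg's length, 75 mm from the bolt's axis. The peg is level, parallel to the bolt, and points to the robot's side (the stand's -x): 10 mm in diameter, from the arm's face 23 mm behind this point to its tip 27 mm in front of it; the last 4 mm are a collar 16 mm in diameter.
- spindle (a joint): Turn of bolt, nut and crank together (rad): 0 = crank level to the left, negative = peg raised, positive = peg sunk; stops at -0.5 and 0.9. Stiff: unloaded it stays where it is; with the weight on its peg it sinks at about 0.03 to 0.06 rad/s; a grip of about 40 N on the head stops it at any angle of the flats.
- plain_weight: Bystander: loose weight with a knob and no eye, 52 mm in diameter, 56 mm high; origin under its centre.
- knife: Bystander: closed pocket knife, 125 x 14 x 20 mm, long along own x; origin under its centre.
- blank: Bystander: dark wooden handle blank, 130 x 35 x 12 mm; origin under its centre.
- driver: Bystander: screwdriver lying along own x.
- jar: Bystander: jar 60 mm in diameter, 75 mm high.
- brush: Bystander: brush lying along own x.
There are look-alikes about, which are no part of the job. What is shaped like the stand but turquoise or yellow is not meant.

How it is judged:
On the way, in this order (a step that is already met when the one before it is completed fails the run):
1. the weight hangs by its eye on the crank's peg, let go by the robot (distance between weight_eye and peg below 0.032 m and contact force between weight and crank above 2 N and contact force between weight and the fingers below 0.2 N and contact force between weight and the arm below 0.2 N and height (world z) of weight_eye above 0.085 m), for 0.3 s.
2. the bolt head is gripped and the loaded bolt stands still (all of step 1 and contact force between head and the fingers above 4 N and distance between the grasp point and bolt_head below 0.028 m and contact force between crank and the fingers below 0.2 N and contact force between crank and the arm below 0.2 N and velocity of joint spindle between -0.01 and 0.01 rad/s and value of joint spindle below 0.8 rad), for 0.5 s.
At the end, for the whole second after the job is handed in: Weight hangs on the peg alone (eye centre within 32 mm of the peg's middle, over 2 N on the crank, not touched); fingers grip the bolt head (over 4 N, within 28 mm of its centre), not the crank; bolt slower than 0.01 rad/s, crank below 0.8 rad; still holding (all of step 2); the arm keeps its last pose, push and grip.
It fails at once if the crank sinks to its stop (value of joint spindle above 0.85 rad).
It fails at once if another thing on the bench is disturbed (distance of any of plain_weight, knife, blank, driver, jar, brush from where it was at the start of the episode above 0.04 m).
It also fails if it takes over 51 s, if anything falls off the work surface, if the arm or the gripper's body presses on something with over 40 N, if the wrist force passes 120 N, or if a joint passes its speed limit or range.

## Working session

There is one attempt and no reset: what is moved stays moved. The work goes in short steps, each a Python script; the robot and the scene stay as the last script left them, time stands still between calls to the robot, and variables do not carry over. Pictures are saved under pics/ and viewed, at most 10 in all, crops included, and the job is handed in when it is done.

```bash
mkdir -p pics
python3 - <<'E'
from station import arm, snapshot, camera_info
import cv2
for n in ("scene","top"):
    im=snapshot(n); cv2.imwrite(f"pics/{n}1.png",im)
    c=camera_info(n); print(n,{k:(v.tolist() if hasattr(v,'tolist') else v) for k,v in c.items()})
print(camera_info("wrist")); print(arm.read_eef_rot(),arm.read_time(),arm.read_tool_pos())
E
```

```text
scene {'fx': 436.7221533258742, 'fy': 436.7221533258742, 'cx': 326.63276337637257, 'cy': 238.8593221649618, 'R': [[-0.8889663254387666, 0.45754793063213917, -0.019717084220152264], [0.3391045354020919, 0.6286858350039627, -0.6998301472036641], [-0.30780998409023186, -0.6288115870748707, -0.7140371150400754]], 't': [0.5182720846712885, -0.0167846382311307, 1.268636697050489]}
top {'fx': 466.6003604355626, 'fy': 466.6003604355626, 'cx': 325.8754166953804, 'cy': 233.91806542675818, 'R': [[-0.004859830258539652, -0.9998041058786117, 0.019186764139073508], [-0.9983966291583096, 0.0037691124260021366, -0.05647977228039277], [0.05639639115389434, -0.019430482747230186, -0.9982193663744591]], 't': [-0.13729662695068798, 0.5130936380029509, 1.216149307329003]}
{'fx': 371.64829954431775, 'fy': 371.64829954431775, 'cx': 317.5763852045637, 'cy': 239.89262182660974, 'T_tool_cam': array([[-3.45060873e-04, -9.65879319e-01, -2.58992319e-01,
         6.61623228e-02],
       [ 9.99999915e-01, -3.91752074e-04,  1.28669386e-04,
        -4.08656288e-04],
       [-2.25739877e-04, -2.58992252e-01,  9.65879373e-01,
        -6.84749582e-02],
       [ 0.00000000e+00,  0.00000000e+00,  0.00000000e+00,
         1.00000000e+00]])}
[ 9.83852128e-01  1.78979017e-01 -2.41077364e-04 -1.20106530e-03] 0.1 [ 0.22868155 -0.6078585   0.30280957]
```

View pics/scene1.png

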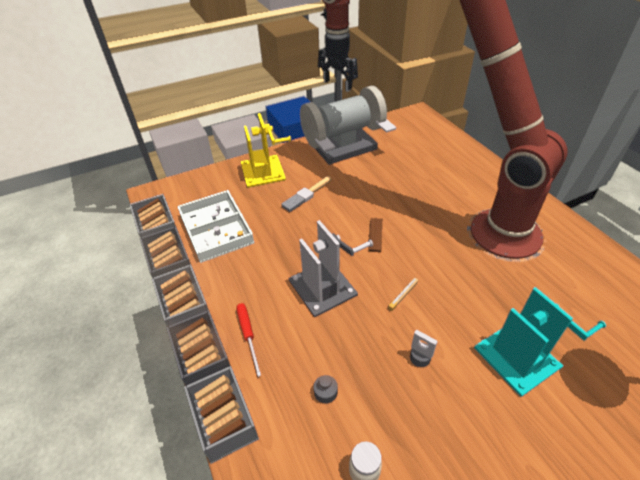

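View pics/top1.png

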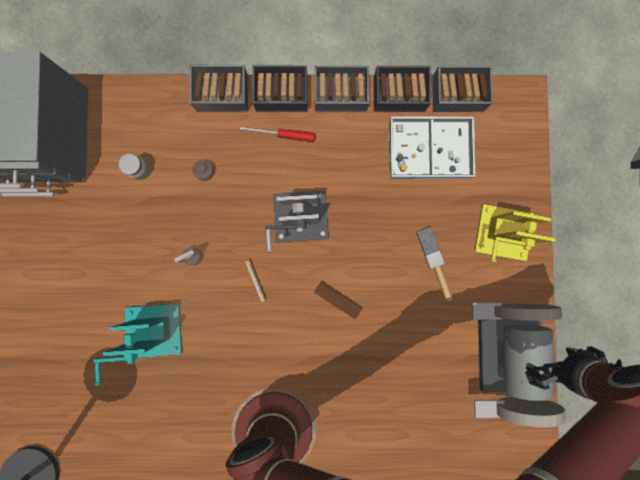

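The stand is at about (300,217) in the top view and (322,270) in the scene view, with its crank towards +y. The eyed weight is at about (188,256) top and (423,348) scene. Next I'll zoom in on both.

```bash
cat > h.py <<'E'
import numpy as np, cv2
from station import arm, snapshot, camera_info
from scipy.spatial.transform import Rotation as Ro
def ray(n,u,v):
    c=camera_info(n);R=np.array(c['R']);t=np.array(c['t'])
    d=R.T@np.array([(u-c['cx'])/c['fx'],(v-c['cy'])/c['fy'],1]);return -R.T@t,d/np.linalg.norm(d)
def onz(n,u,v,z):
    o,d=ray(n,u,v);return o+d*(z-o[2])/d[2]
def proj(n,X):
    c=camera_info(n);p=np.array(c['R'])@np.array(X)+np.array(c['t']);return np.array([p[0]/p[2]*c['fx']+c['cx'],p[1]/p[2]*c['fy']+c['cy']])
def wray(pos,q,u,v):
    c=camera_info('wrist');x,y=u-c['cx'],v-c['cy'];r=np.hypot(x,y);a=r/c['fx']
    d=np.array([np.sin(a)*x/r,np.sin(a)*y/r,np.cos(a)]);T=np.array(c['T_tool_cam']);R=Ro.from_quat(q).as_matrix()
    return np.array(pos)+R@T[:3,3],R@T[:3,:3]@d
def wonz(pos,q,u,v,z):
    o,d=wray(pos,q,u,v);return o+d*(z-o[2])/d[2]
def wproj(pos,q,X):
    c=camera_info('wrist');T=np.array(c['T_tool_cam']);R=Ro.from_quat(q).as_matrix()
    p=T[:3,:3].T@(R.T@(np.array(X)-np.array(pos))-T[:3,3]);a=np.arctan2(np.hypot(p[0],p[1]),p[2]);s=a*c['fx']/np.hypot(p[0],p[1])
    return np.array([p[0]*s+c['cx'],p[1]*s+c['cy']])
def tri(r1,r2):
    (o1,d1),(o2,d2)=r1,r2
    A=np.stack([d1,-d2],1);s=np.linalg.lstsq(A,o2-o1,rcond=None)[0]
    p,q=o1+s[0]*d1,o2+s[1]*d2;return (p+q)/2,np.linalg.norm(p-q)
def down(yaw): # tool z down, tool y axis at angle yaw+90deg.. : tool x at yaw, tool y = yaw-90
    return Ro.from_matrix(np.array([[np.cos(yaw),np.sin(yaw),0],[np.sin(yaw),-np.cos(yaw),0],[0,0,-1]])).as_quat()
E
python3 - <<'E'
import cv2,numpy as np
from h import *
s=cv2.imread('pics/scene1.png');t=cv2.imread('pics/top1.png')
z=lambda i,x,y,w,h:cv2.resize(i[y:y+h,x:x+w],(400,300),interpolation=cv2.INTER_CUBIC)
m=np.vstack([np.hstack([z(s,280,220,120,90),z(s,393,321,60,45)]),np.hstack([z(t,255,180,100,75),z(t,160,233,60,45)])])
cv2.imwrite('pics/mos.png',m)
print(onz('top',187,256,.09),onz('top',300,217,.16),ray('top',0,0)[0],ray('scene',0,0)[0])
E
```

```text
[0.45517888 0.20394525 0.09      ] [ 0.54411176 -0.07651711  0.16      ] [ 0.44301729 -0.11557327  1.24559748] [0.85691722 0.5711514  0.90432611]
```

View pics/mos.png

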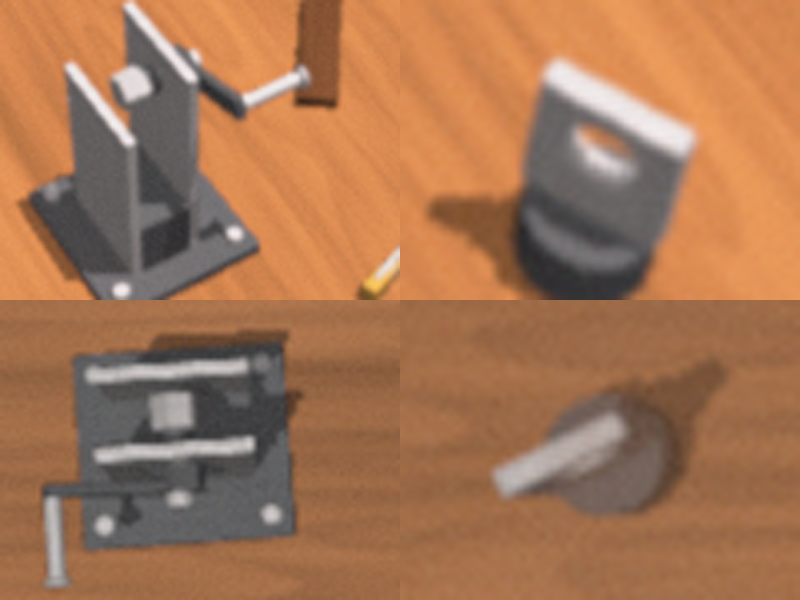

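```bash
python3 - <<'E'
from h import *
T=lambda u,v:(255+u/4,180+(v-300)/4)
W=lambda u,v:(160+(u-400)/6.667,233+(v-300)/6.667)
S=lambda u,v:(280+u*.3,220+v*.3)
a=onz('top',*T(96,456),.195);b=onz('top',*T(254,445),.195);print('bracket',a,b,(a+b)/2,np.linalg.norm(a-b))
c=onz('top',*T(87,376),.16);d=onz('top',*T(248,367),.16);print('back',(c+d)/2,np.linalg.norm(c-d))
print('yaw',np.arctan2(-(a-b)[0],(a-b)[1]),np.arctan2(-(c-d)[0],(c-d)[1]))
print('base',[onz('top',*T(*p),.012).round(4) for p in((76,356),(283,347),(295,533),(87,548))])
print('tip',tri(ray('top',*T(57,582)),ray('scene',*S(304,76))),'root',tri(ray('top',*T(50,497)),ray('scene',*S(245,104))))
e=onz('top',*W(497,485),.09);f=onz('top',*W(622,427),.09);print('plate',e,f,(e+f)/2,np.linalg.norm(e-f),np.arctan2(-(e-f)[0],(e-f)[1]))
q=down(0.07)
arm.movep([.50,-.03,.37],q)
for k,(p,yaw) in enumerate([((.50,-.03,.37),.07),((*((e+f)/2)[:2],.28),np.arctan2(-(e-f)[0],(e-f)[1]))]):
    if k: arm.movep(p,down(yaw))
    print(arm.read_tool_pos().tolist() if hasattr(arm.read_tool_pos(),'tolist') else arm.read_tool_pos(),list(arm.read_eef_rot()))
    cv2.imwrite(f'pics/w{k}.png',snapshot('wrist'))
print(arm.read_time())
E
python3 -c "
import cv2,numpy as np
a=cv2.imread('pics/w0.png');b=cv2.imread('pics/w1.png');cv2.imwrite('pics/w01.png',np.hstack([cv2.resize(a,(400,300)),cv2.resize(b,(400,300))]))"
```

```text
bracket [ 0.53647081 -0.03044826  0.195     ] [ 0.54242499 -0.11954796  0.195     ] [ 0.5394479  -0.07499811  0.195     ] 0.0892984332814898
back [ 0.589018   -0.06933996  0.16      ] 0.09416089304405212
yaw 0.06672681053951464 0.053954358409563426
base [array([ 0.6194, -0.0023,  0.012 ]), array([ 0.6251, -0.1398,  0.012 ]), array([ 0.5012, -0.1471,  0.012 ]), array([ 0.4918, -0.0097,  0.012 ])]
tip (array([ 0.46380285, -0.00608629,  0.1824847 ]), np.float64(0.004784582297424004)) root (array([ 0.51234371, -0.00219266,  0.18278857]), np.float64(0.004378334981901661))
plate [0.44366236 0.23423921 0.09      ] [0.46482482 0.18863811 0.09      ] [0.45424359 0.21143866 0.09      ] 0.0502723601593574 0.43449914084944685
[0.5000779535124116, -0.03111979007574708, 0.3698579024547615] [np.float64(0.9994213780383575), np.float64(0.03401206053143192), np.float64(-0.00011412138247058874), np.float64(0.00027538087577415446)]
[0.45544105963476517, 0.20966900856705362, 0.28028822209920584] [np.float64(0.9768717892423012), np.float64(0.21382399758819598), np.float64(0.0004939924038681481), np.float64(0.0007492726158638445)]
3.5167
```

View pics/w0.png

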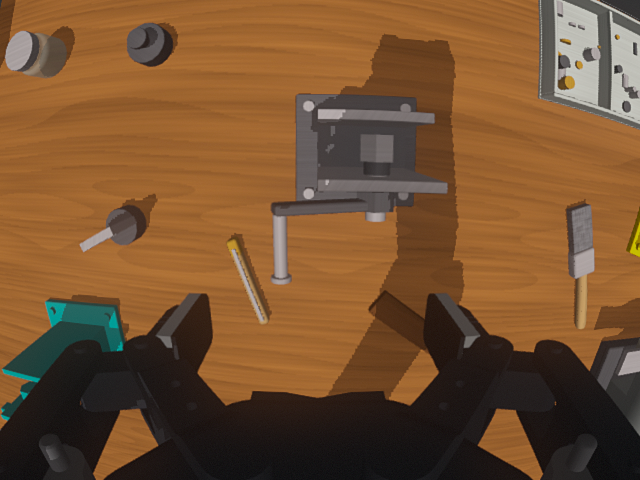

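View pics/w1.png

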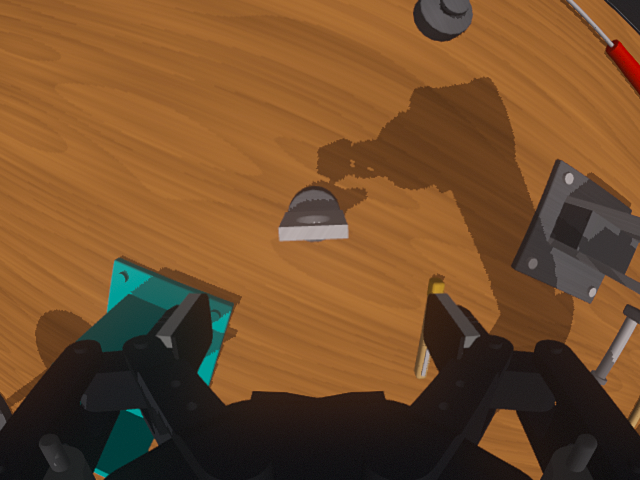

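w0 shows the peg from (280,215) to its collar at (281,280), the bracket top from (317,186) to (447,188), the backing plate from (318,115) to (435,118), and the head at (377,150). w1 shows the weight plate's top face from (280,235) to (348,232), centre (314,233). The fingers are clear of everything.

```bash
cat >> h.py <<'E'
P0=([0.50008,-0.03112,0.36986],[0.999421,0.034012,-0.000114,0.000275])
P1=([0.45544,0.20967,0.28029],[0.976872,0.213824,0.000494,0.000749])
E
python3 - <<'E'
from h import *
a=wonz(*P0,317,186,.195);b=wonz(*P0,447,188,.195);print('br',a,b,(a+b)/2,np.linalg.norm(a-b),np.arctan2(-(a-b)[0],(a-b)[1]))
a=wonz(*P0,318,115,.16);b=wonz(*P0,435,118,.16);print('bk',a,b,(a+b)/2,np.linalg.norm(a-b),np.arctan2(-(a-b)[0],(a-b)[1]))
e=wonz(*P1,280,235,.09);f=wonz(*P1,348,232,.09);print('plate',(e+f)/2,np.linalg.norm(e-f),np.arctan2(-(e-f)[0],(e-f)[1]))
T=lambda u,v:(255+u/4,180+(v-300)/4)
S=lambda u,v:(280+u*.3,220+v*.3)
for n,w,t,s in(('tip',(281,279),(57,582),(304,76)),('root',(279,214),(50,497),(245,104))):
    print(n,tri(wray(*P0,*w),ray('scene',*S(*s))),[wonz(*P0,*w,z)[:2].round(4) for z in(.17,.182,.194)],[onz('top',*T(*t),z)[:2].round(4) for z in(.17,.182,.194)])
E
```

```text
br [ 0.53750158 -0.02796723  0.195     ] [ 0.54364299 -0.1167705   0.195     ] [ 0.54057228 -0.07236886  0.195     ] 0.0890153863584902 0.06904747021652624
bk [ 0.58667345 -0.02535511  0.16      ] [ 0.59355631 -0.11424993  0.16      ] [ 0.59011488 -0.06980252  0.16      ] 0.08916087388512135 0.0772728448440846
plate [0.45587735 0.21275012 0.09      ] 0.04899231902214441 0.4754554650840586
tip (array([ 0.46328981, -0.00563895,  0.18119302]), np.float64(0.004049337236389101)) [array([ 0.4611, -0.0051]), array([ 0.4658, -0.0061]), array([ 0.4704, -0.007 ])] [array([ 0.4661, -0.0061]), array([ 0.4658, -0.0073]), array([ 0.4656, -0.0085])]
root (array([ 0.51234017, -0.00198616,  0.18194918]), np.float64(0.004382270786449308)) [array([ 0.5121, -0.0016]), array([ 0.5145, -0.0027]), array([ 0.5169, -0.0038])] [array([ 0.5151, -0.002 ]), array([ 0.5143, -0.0032]), array([ 0.5135, -0.0045])]
```

Run:
```python
from h import *
g=[.4556,.2122]; q=down(.465)
arm.movep([*g,.19],q); arm.line_to([*g,.112],.1)
f0=np.array(arm.read_ft_force())
arm.move_gripper(0.3,40); print('open',arm.read_opening(),arm.read_finger_force(),arm.read_tool_pos())
arm.line_to([*g,.232],.15); arm.pause(.2); print('dF',np.array(arm.read_ft_force())-f0,arm.read_opening())
ux=np.array([np.cos(.07),np.sin(.07)]);peg=np.array([.4904,-.0047])
p=peg-ux*.062; q=down(.07)
print(p,arm.ik([*p,.228],q))
arm.line_to([*p,.228],.2,ori=q)
print(arm.read_tool_pos(),arm.read_eef_rot(),arm.read_time())
a=snapshot('wrist');s=snapshot('scene')
cv2.imwrite('pics/w2.png',a);cv2.imwrite('pics/s2.png',s)
m=np.hstack([cv2.resize(a[130:430,170:470],(400,400)),cv2.resize(s[190:290,300:400],(400,400),interpolation=cv2.INTER_CUBIC)])
cv2.imwrite('pics/m2.png',m)
```

```text
open 0.5794856118544891 41.039695143699646 [0.45581247 0.21248438 0.11257181]
dF [-0.19159553 -0.30960148 -4.12282441] 0.5808236958533108
[ 0.42855184 -0.00903646] [ 0.15888192  0.40369958 -0.25600273  2.11987575  0.16811097  0.63662192
 -1.71375575]
[ 0.42879014 -0.00777306  0.22814968] [ 9.99347663e-01  3.61090973e-02  3.78814119e-04 -4.87869158e-04] 7.7333
```

View pics/m2.png

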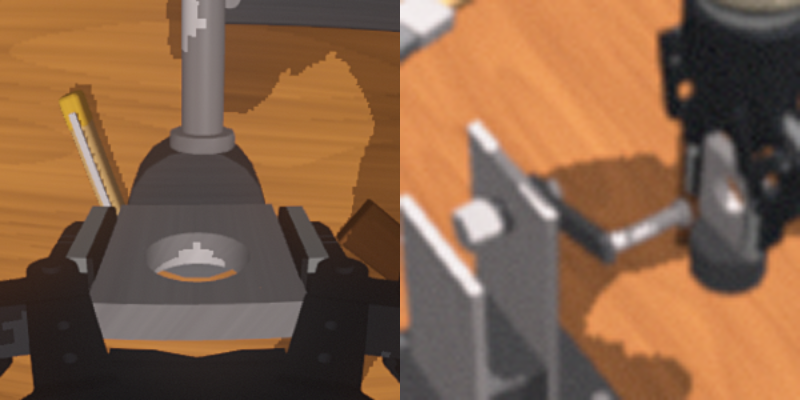

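The held weight faces the peg. In the crop, the collar is centred at (203,140) and the hole at (198,256), so they line up sideways. I'll check the peg height from the two wrist views, then thread.

Run:
```python
from h import *
P2=(arm.read_tool_pos(),arm.read_eef_rot())
print(tri(wray(*P2,170+203*.75,130+140*.75),wray(*P0,281,279)))
S=lambda u,v:(300+(u-400)/4,190+v/4)
print('scene collar',tri(wray(*P2,170+203*.75,130+140*.75),ray('scene',*S(684,210))))
print('eye exp',[170+198*.75,130+256*.75],wproj(*P2,np.array([*np.array(P2[0])[:2],.182])+[.005,0,0]), 'hole scene tri',tri(wray(*P2,170+198*.75,130+256*.75),ray('scene',*S(735,190))))
```

```text
(array([ 0.46584457, -0.00590561,  0.18267975]), np.float64(2.5517036698997092e-06))
scene collar (array([ 0.46428763, -0.00522402,  0.18375718]), np.float64(0.003784162092565089))
eye exp [318.5, 322.0] [320.37553337 324.54604206] hole scene tri (array([ 0.4297473 , -0.00685877,  0.17982296]), np.float64(0.0068246244222496194))
```

Run:
```python
from h import *
p=np.array([.42855,-.0090]);ux=np.array([np.cos(.07),np.sin(.07)])
p=p+[0,.0007]
arm.line_to([*p,.227],.1); f0=np.array(arm.read_ft_force())
for d in(.03,.058):
    arm.line_to([*(p+ux*d),.227],.08); print(d,np.array(arm.read_ft_force())-f0)
e=p+ux*.058
for z in(.223,.220,.218,.216,.214,.212):
    arm.line_to([*e,z],.05); df=np.array(arm.read_ft_force())-f0; print(z,df)
    if df[2]>3: break
print(arm.read_tool_pos(),arm.read_time())
a=snapshot('wrist');s=snapshot('scene')
m=np.hstack([cv2.resize(a[130:430,170:470],(400,400)),cv2.resize(s[190:290,300:400],(400,400),interpolation=cv2.INTER_CUBIC)])
cv2.imwrite('pics/m3.png',m)
```

```text
0.03 [ 0.3135625   0.58937629 -0.04552019]
0.058 [0.52689927 0.74135985 0.90117411]
0.223 [0.0729769  0.6364578  0.55043261]
0.22 [ 0.96036458  0.0804905  -0.66043783]
0.218 [-1.36546042  1.87522549  4.56363763]
[ 0.48646294 -0.003764    0.21854615] 9.8583
```

View pics/m3.png

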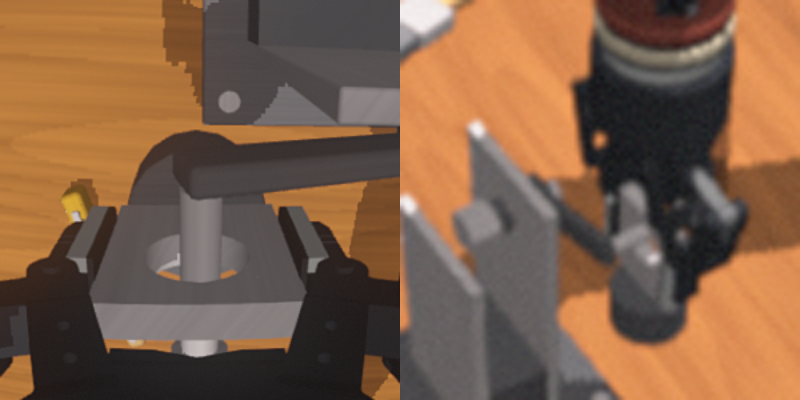

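The peg (202,240 in the crop) passes through the hole behind the collar, and the contact force confirms the weight is resting on it. I'll release it and move above the head.

Run:
```python
from h import *
p=arm.read_tool_pos();q=down(.07)
arm.move_gripper(1.0); arm.pause(.4)
arm.line_to([p[0],p[1],.305],.15)
h=[.5653,-.0712]
arm.line_to([*h,.305],.2,ori=q)
P=(arm.read_tool_pos(),arm.read_eef_rot());print(P,arm.read_time(),arm.read_opening())
a=snapshot('wrist');t=snapshot('scene')
print('head exp',wproj(*P,[*h,.172]),'br',[wproj(*P,[.5403+x*.9976-y*.07,-.073+x*.07+y*.9976,.195]) for x,y in((0,.045),(0,-.045))],'bk',[wproj(*P,[.5403+x*.9976-y*.07,-.073+x*.07+y*.9976,.16]) for x,y in((.05,.045),(.05,-.045))])
m=np.hstack([cv2.resize(a,(500,375)),cv2.resize(t[190:340,280:400],(300,375),interpolation=cv2.INTER_CUBIC)])
cv2.imwrite('pics/m4.png',m)
```

```text
(array([ 0.56437751, -0.07023197,  0.30396343]), array([ 9.99369404e-01,  3.54696140e-02, -1.48356295e-03, -7.06728252e-04])) 12.2083 0.9989219663391008
head exp [320.76473713 258.73235402] br [array([237.58266931, 315.52313134]), array([404.0644859 , 315.51995209])] bk [array([244.32060465, 211.72733873]), array([397.09381124, 211.9202095 ])]
```

View pics/m4.png

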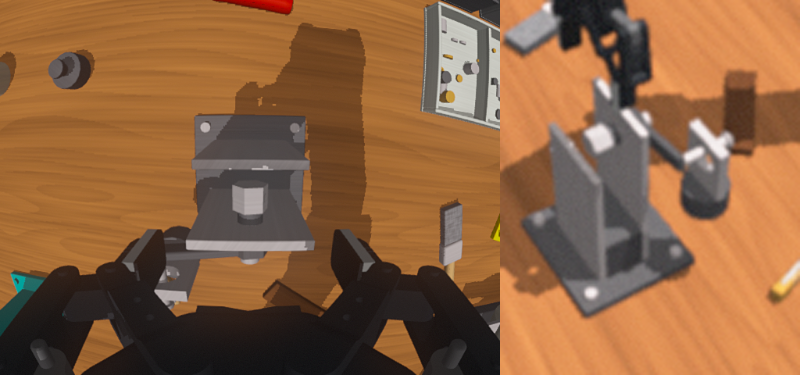

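The weight hangs free on the peg. The head is at about (320,256) and the bracket edge at row 313, both within 3 px of the prediction, so I can descend and grip.

Run:
```python
from h import *
h=[.5653,-.0712]; f0=np.array(arm.read_ft_force())
for z in(.26,.235,.214):
    arm.line_to([*h,z],.1,ori=down(.07)); df=np.array(arm.read_ft_force())-f0; print(z,df,arm.read_tool_pos())
    if np.linalg.norm(df)>10: raise SystemExit('contact')
arm.move_gripper(0.0,80); arm.pause(.6)
print('grip',arm.read_opening(),arm.read_finger_force(),np.array(arm.read_ft_force())-f0,arm.read_tool_pos(),arm.read_time())
s=snapshot('scene');arm.pause(1.0);s2=snapshot('scene')
print('moved px',(cv2.absdiff(s,s2).max(2)>25).sum(),arm.read_time(),arm.read_finger_force())
cv2.imwrite('pics/m5.png',cv2.resize(s2[170:320,260:420],(640,600),interpolation=cv2.INTER_CUBIC))
```

```text
0.26 [ 0.62238498  0.58341301 -2.72485875] [ 0.5654819  -0.07094343  0.26039347]
0.235 [-0.11540884  0.33171686 -0.99508759] [ 0.56543777 -0.0711945   0.23523642]
0.214 [-0.12677331  0.3612933  -0.58215043] [ 0.56533162 -0.07121068  0.214139  ]
grip 0.28774780600782 78.33243504166603 [-0.29156809  0.52095843  4.12024026] [ 0.56543352 -0.07137268  0.214662  ] 14.8667
moved px 0 15.9667 78.33154544234276
```

View pics/m5.png

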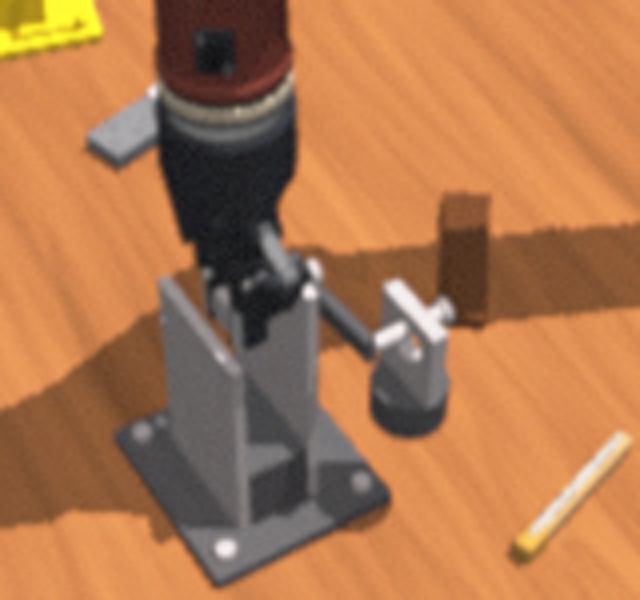

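The head is gripped (opening about 24.5 mm, matching the 24 mm flats). The weight hangs on the peg at (410,335), and nothing moved over 1 s.

```bash
python3 -c "
from station import ticket; print(ticket.finish_job())"
```

```text
the job is handed in; nothing more can be done
None
```

I hung the weight by its eye on the peg, then gripped the bolt head from above at about 78 N. The loaded crank showed no movement over a 1 s check, and I handed the job in at about 16 s while still holding; no verdict came back.

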